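# Close the air-cushion machine's cover and lock its quarter-turn fastener

## Robot

A 6-joint arm with a two-finger parallel gripper is mounted at the origin on the work surface. World frame = base frame: x ahead of the robot, y to its left, z up, the work surface at z = 0. Lengths are in m, angles in rad, forces in N, time in s.
With the tool pointing down it reaches from about 0.225 to 0.875 m from the base axis. Payload 3.4 kg.
Tool frame: the origin (TCP) lies on the mounting face of the last link; the fingertips stand 173 mm ahead of it and the grasp point (between the pads) lies 155 mm ahead of it; x points along the fingers, y is the direction in which the jaws open and shut, and the axes are right-handed (so a half turn about x gives the same grasp; the last joint's range is limited). The gripper opens to 85 mm and grips with 20 to 120 N. Pads are 22 mm wide; open, the fingers measure 114 mm over their backs; the gripper's body (76 mm by 85 mm) begins 54 mm behind the grasp point. The pads swing forward as they close: fully open they stand 13 mm farther back than shut.
Start: joints at [0.984, 0.276, 1.505, -0, 1.361, -0.121], TCP at [0.258, 0.514, 0.405] pointing down, gripper open.
Joint ranges: [-2.89, 2.89], [-0.75, 2.08], [0.22, 2.7], [-1.18, 4.32], [0.11, 2.71], [-2.7, 2.7]. Speed limits (rad/s): [2.57, 2.57, 3.14, 3.14, 3.14, 3.14].

## Interface

Orientations are given as a unit quaternion [w, x, y, z].
In Python, from rig import manip gives the robot as it stands.
- The arm moves only by the tool arm_command, never from a script. Its argument "targets" is a list of rows, each an object with "dp": the shift along the tool's x, y, z in m, a list of three; "turn": the turn, a rotation vector about the tool's x, y, z in degrees, a list of three; "grip": the opening, from -1 (shut) to 1 (fully open). In form: [{"dp": [tx, ty, tz], "turn": [wx, wy, wz], "grip": grip}, ...]. A call has 1 to 8 rows; each row shifts and turns the commanded pose from where the row before left it, along the tool's axes as they then stand; what a row does not reach is not made up. A row lasts 1/10 s, in which the tool goes at most 50 mm and 8.59 degrees, less where a joint would pass 70% of its speed; a pose out of reach is approached as far as the arm can. A call with a gripper value outside its range is refused whole. The fingers move at their own pace and stop on an object; "grip_force" is the grip in N (left out, the last holds). Time passes only in rows, so rows that do not move let the fingers close. It gives the time, the measured TCP pose, the force and the opening at its end, in the units of the state.
- manip.get_state(): the state, without advancing time (a new reading comes with each control period).
- manip.get_image(name): name is "scene" or "top" or "wrist"; returns the picture (384x512x3 uint8, red, green, blue); there is no depth.
- manip.calibration(name): a dict with "fx", "fy", "cx", "cy" (pixels), "k1" (the pictures are not rectified: a ray, as slopes to the right and down, at radius r is drawn at 1 + k1 r^2 times it, then the intrinsics apply), "R" (3x3) and "t" (3): a world point X has camera coordinates R X + t. Camera axes: x right, y down, z forward; pixel columns grow to the right and rows downward; lengths in m; the calibration is good to about 2 mm. A picture is of the moment at which its call begins: read the wrist's pose just before it. calibration takes no time and is no camera call; for the wrist camera it gives the pose at the moment of the call.
- manip.sign_off(): hands the job in, once; it reports no verdict.
The state is a dict: "clock": time; "qpos": joint angles; "qd": joint speeds; "effort": joint torques, N m; "position": TCP position; "ee_rot": TCP orientation; "contact_force": force on the tool from outside, world axes, zero at the start; "moment": the same for the moment, N m; "width": finger opening in m.
Only numpy, scipy, OpenCV 4.12 (cv2) and the standard library are available. Lean on these libraries where they do the work, as an engineer would, in place of code of your own. Each camera call takes 0.05 s, during which the arm holds its last target.

## Task

The sealing-head cover on top of the air-cushion machine was left open after cleaning. Swing it shut and lock it with its wing-headed quarter-turn fastener: turn the wing back to find by feel where its pin drops into the slot, push it in until the stud bottoms, turn it a quarter-turn clockwise until it drops into its locked detent, and let go. Work gently: never push on it with more than 25 N or force it against a stop, and leave the tape, bottle and scanner where they are.

Things in the scene. Friction and masses are not known exactly. Their poses are not given: they have to be found in the camera images.
- machine: White table-top air-cushion machine, housing 260 (x) x 380 (y) x 150 mm high, fixed on the bench. Origin: centre of its underside; x to its back, y to its left, z up. A film roll (104 mm diameter) reaches 155 mm out of its left side, a console 24 mm high stands at the rear left of its top; the right of its top has an open bay with the hinged cover.
- cover (a joint): Opening angle of the cover, rad: 0 shut on the housing, 0.55 to 1.0 at the start. It stays where it is left (hinge friction); 1 to 4 N at the free edge moves it. The hinge lies along the machine's x on the cover's left (+y) side, so the free edge is on the right.
- cover_hinge (a point): Point on the hinge axis, at (-20, 30, 152) mm in the machine's frame, mid-width of the cover: a plain aluminium panel 180 mm wide along the hinge and 180 mm from hinge to free edge, outer face 5 mm above the hinge axis. Axes turn with the cover: x along the hinge to the machine's back, -y from hinge to free edge, z out of the outer face (up when shut).
- cover_edge (a point): Middle of the cover's free edge on its outer face, 178 mm from the hinge axis. Axes as cover_hinge.
- fastener_seat (a point): Where the fastener's axis meets the cover's outer face: mid-width, 130 mm from the hinge, axes as cover_hinge; the cover is bare around it. In the bay below floats the receptacle: a slotted plate 4.8 mm thick. Its slot lies within 0.22 rad of wing angle 0, unseen, and takes the pin only within 0.06 rad of it; elsewhere the pin lands on the plate at 0.3 to 6 mm of push-in.
- wing_head: Black wing head of the fastener. Origin on its axis, at fastener_seat while the head is sprung up; it moves down with the head. z up the axis, x along the blade. Above the origin: round flange, 36 mm diameter, z = 18 to 22 mm; on it the blade, 36 mm long (x), 9 mm thick (y), z = 22 to 46 mm. The flange is still 2 mm or more off the cover when fully pushed in.
- stud_pin: Steel stud under the cover on the fastener's axis, turning and sliding with the head; same origin and axes as wing_head. Stud of 7 mm diameter down to z = -19 mm; its square cross-pin, 24.5 mm long and 3 mm thick, lies along x at z = -15 mm. More than 25 N on it (push beyond the spring's share, or turning it hard against the slot or a stop) damages it.
- wing_grip (a point): Centre of the blade, 34 mm above the origin of wing_head on the axis; same axes.
- wing (a joint): Turn of the wing, rad, clockwise positive seen from above; 0: blade along the hinge, near the slot. It starts at 0 to 0.5 and turns freely while the pin is not pushed in. The detent lies 1.571 clockwise of the slot, a hard stop 0.4 past it. Let go within 0.3 of the detent with the pin under the plate, it centres itself and rises 2 mm; let go between, it stays there and can be taken again.
- stud (a joint): Push-in of the head, m: 0 sprung up; spring 6 N at 0, plus 0.5 N per mm. The pin clears the plate and can turn from about 10.9 mm; the stud bottoms hard 1.3 mm deeper. Both depths differ together by up to 2.8 mm from machine to machine, unseen: feel for the sharp rise of force above the spring's 11 to 14 N and turn there. Locked it stays 5 to 12 mm in; unturned it springs out.
- tape_roll: Clear roll of packing tape lying on the left front of the machine's top, 94 mm outer diameter, 24 mm high, origin at the centre of its underside. To be left alone.
- saline_bottle: Clear bottle with white cap standing on the bench to the right, 64 mm diameter, 150 mm high, origin at the centre of its underside. To be left alone.
- barcode_scanner: Hand-held barcode scanner, dark plastic, lying on the bench to the left, about 150 x 60 x 45 mm, origin under its middle. To be left alone.

How it is judged:
By the outcome, as a careful person would: the job done as asked, in the order asked, and still so for the second after the job is handed in, with the robot touching nothing.
It also fails if it takes over 64 s, if anything falls off the work surface, if the arm or the gripper's body presses on something with over 40 N, if the wrist force passes 120 N, or if a joint passes its speed limit or range.

## Working session

There is one attempt and no reset: what is moved stays moved. The work goes in short steps, Python scripts to look and compute and a tool call to move; the robot and the scene stay as the last step left them, time stands still between calls to the robot, and variables do not carry over. Pictures are saved under pics/ and viewed, and the job is handed in when it is done.

Besides the shell and the picture viewer there is one more tool, called after "Call:" as name([rows], argument=value, ...), one row to a line, values as JSON. arm_command: Moves the arm, as the interface text tells. Its arguments: {"type":"object","properties":{"targets":{"type":"array"},"grip_force":{"type":"number"}},"required":["targets"]}

```bash
ls; mkdir -p pics; python3 - <<'E'
from rig import manip
import cv2
s=manip.get_state(); print(s)
for n in ["scene","top","wrist"]:
    c=manip.calibration(n); print(n,c)
    cv2.imwrite(f"pics/{n}0.png",manip.get_image(n)[:,:,::-1])
E
```

```text
pics
{'clock': 0.0, 'qpos': array([ 9.83984912e-01,  2.76592776e-01,  1.50616032e+00, -2.29966905e-05,
        1.36075467e+00, -1.21002281e-01]), 'qd': array([ 1.05945264e-03,  1.88883326e-03, -3.96159757e-04, -2.42778832e-04,
       -5.11501999e-04,  5.88075456e-05]), 'effort': array([-8.04416486e-04, -4.16783702e+01, -2.45804143e+01, -4.78054153e-04,
        1.13012563e-02,  1.61496075e-05]), 'position': array([0.25813855, 0.51353787, 0.40382987]), 'ee_rot': array([ 0.68778786,  0.1625639 ,  0.68824226, -0.16383968]), 'contact_force': array([-0.35477058, -0.9069478 ,  1.73121619]), 'moment': array([-0.00117168, -0.007167  , -0.01140174]), 'width': 0.08531431932622874}
scene {'fx': 389.4727082624242, 'fy': 389.4727082624242, 'cx': 245.09239128588666, 'cy': 199.41753792548656, 'k1': -0.128041917397443, 'R': array([[ 0.57381675,  0.81884384,  0.01513629],
       [ 0.54102994, -0.3651303 , -0.75760575],
       [-0.61483408,  0.44291605, -0.65253691]]), 't': array([-0.32790111, -0.14897236,  1.72807865])}
top {'fx': 359.91582337439013, 'fy': 359.91582337439013, 'cx': 253.1488853841477, 'cy': 192.52907378283433, 'k1': -0.10747938637652539, 'R': array([[ 0.00873398, -0.99971344, -0.02228822],
       [-0.99862005, -0.00756581, -0.05196873],
       [ 0.05178521,  0.02271136, -0.99839996]]), 't': array([0.07730467, 0.49771574, 1.36065861])}
wrist {'fx': 342.8372619509543, 'fy': 342.8372619509543, 'cx': 249.78846269068544, 'cy': 190.44020328647304, 'k1': -0.024503152625556968, 'R': array([[ 0.44862394,  0.89371981, -0.00121225],
       [ 0.85230788, -0.42742734,  0.30145837],
       [ 0.26890117, -0.13627465, -0.95347857]]), 't': array([-0.57417924, -0.03940668,  0.38003232])}
```

View pics/scene0.png

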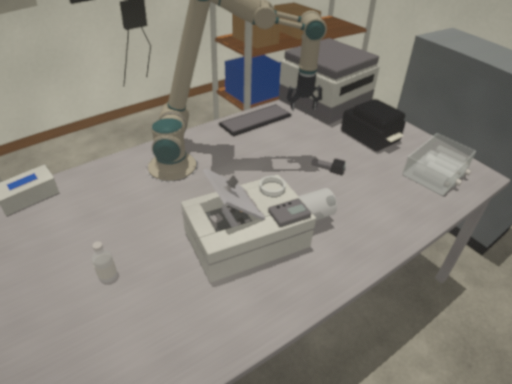

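View pics/top0.png

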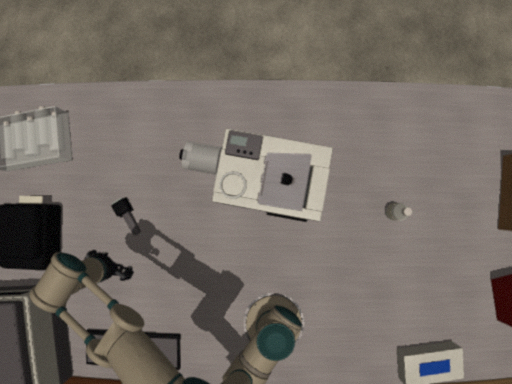

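View pics/wrist0.png

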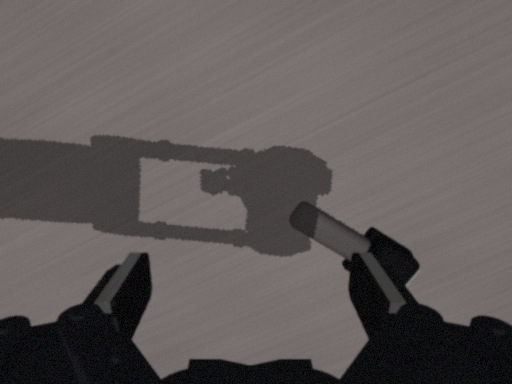

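The scene picture shows the machine at about (250,225) and the cover open, with its free edge up at (215,175). In the top picture, the machine spans roughly (213–332, 130–220) and the fastener is at (287,179). Next I'll enlarge both.

```bash
cat > h.py <<'E'
import numpy as np, cv2
def project(c,X):
    X=np.atleast_2d(X); p=X@np.array(c['R']).T+np.array(c['t']); s=p[:,:2]/p[:,2:]
    r2=(s**2).sum(1,keepdims=True); s=s*(1+c['k1']*r2)
    return s*[c['fx'],c['fy']]+[c['cx'],c['cy']]
def ray(c,uv):
    d=(np.array(uv,float)-[c['cx'],c['cy']])/[c['fx'],c['fy']]; s=d.copy()
    for _ in range(30): s=d/(1+c['k1']*(s@s))
    R=np.array(c['R']); o=-R.T@np.array(c['t']); return o,R.T@np.r_[s,1]
def at_z(c,uv,z):
    o,d=ray(c,uv); return o+d*(z-o[2])/d[2]
def crop(img,x0,y0,x1,y1,k,fn):
    cv2.imwrite(fn,cv2.resize(img[y0:y1,x0:x1],None,fx=k,fy=k,interpolation=cv2.INTER_CUBIC))
E
python3 - <<'E'
from h import *
crop(cv2.imread('pics/top0.png'),170,115,350,235,4.4,'pics/topc.png')
crop(cv2.imread('pics/scene0.png'),170,155,350,285,4.4,'pics/scenec.png')
E
```

```text
(no output)
```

View pics/topc.png

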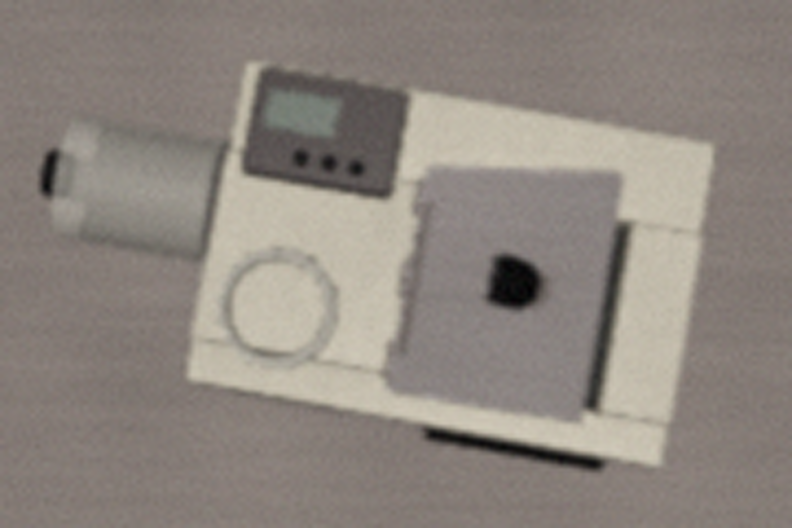

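View pics/scenec.png

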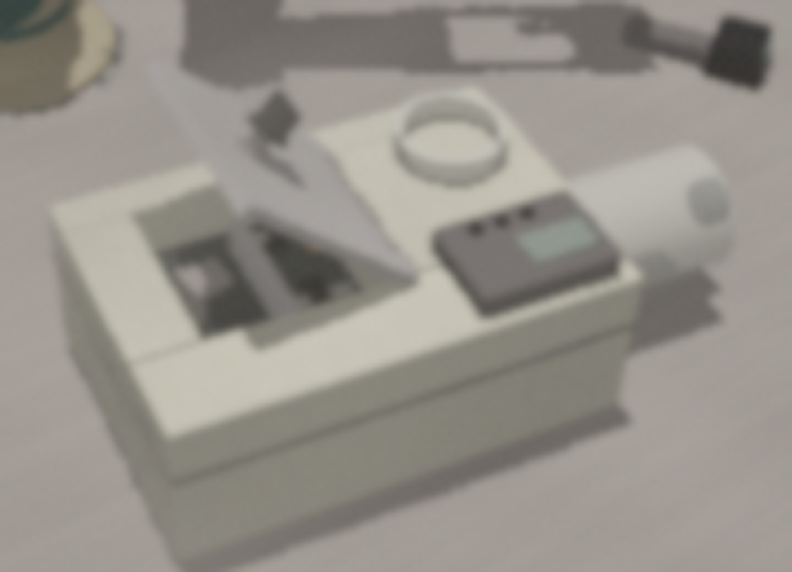

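```bash
cat > fit.py <<'E'
from h import *
from rig import manip
from scipy.optimize import least_squares
ct=manip.calibration('top'); cs=manip.calibration('scene')
T=lambda p:np.array(p)/4.4+[170,115]
S=lambda p:np.array(p)/4.4+[170,155]
def M(p,X):
    c,s=np.cos(p[2]),np.sin(p[2]); return np.array(X)@np.array([[c,-s,0],[s,c,0],[0,0,1]]).T+[p[0],p[1],0]
def C(p,X,th):  # cover frame -> machine: rotation about x ; -y rises => rot by -th
    c,s=np.cos(-th),np.sin(-th)
    return M(p,np.array(X)@np.array([[1,0,0],[0,c,-s],[0,s,c]]).T+[-.02,.03,.152])
top=[(.13,.19,.15),(.13,-.19,.15),(-.13,-.19,.15),(-.13,.19,.15)]
cov=[(.09,-.178,.005),(-.09,-.178,.005)]
def res(p):
    r=[]
    r.append(project(ct,M(p,top))-T([(247,62),(713,145),(661,465),(188,380)]))
    r.append(project(cs,M(p,top))-S([(640,272),(172,438),(52,208),(475,88)]))
    r.append(project(ct,C(p,cov,p[3]))-T([(622,172),(582,418)]))
    r.append(project(cs,C(p,cov,p[3]))-S([(245,207),(150,65)]))
    return np.vstack(r).ravel()
if __name__=='__main__':
    s=least_squares(res,[.5,0,0,.8],loss='soft_l1'); print(s.x); print(res(s.x).reshape(-1,2).round(1))
    p=s.x
    for nm,X in [('seat',(0,-.13,.005)),('edge',(0,-.178,.005))]:
        print(nm,'now',C(p,[X],p[3]),'shut',C(p,[X],0))
    g=C(p,[(0,-.13,.039)],p[3]); print('grip pred px top',(project(ct,g)-[170,115])*4.4,'scene',(project(cs,g)-[170,155])*4.4)
E
python3 fit.py
```

```text
[ 0.55515027  0.01287412 -0.16538911  0.7011519 ]
[[-1.2 -1. ]
 [ 0.5 -1.5]
 [ 0.2 -0.1]
 [-1.2  0.1]
 [ 0.1  0.5]
 [-2.  -0.2]
 [-2.6 -0.7]
 [-0.9 -1.3]
 [-1.7 -0.6]
 [-2.1  0.3]
 [-0.2  1.2]
 [-0.7  0. ]]
seat now [[ 0.52453951 -0.04903854  0.23968328]] shut [[ 0.51895957 -0.0824686   0.157     ]]
edge now [[ 0.51850118 -0.08521484  0.27064799]] shut [[ 0.51105703 -0.12981361  0.157     ]]
grip pred px top [[511.61170992 280.07972317]] scene [[269.5621646  118.79726284]]
```

```bash
cat > plan.py <<'E'
from fit import *
from scipy.spatial.transform import Rotation as Ro
import json
P=np.array([0.55515,0.01287,-0.16539]); 
def st():
    s=manip.get_state(); q=s['ee_rot']; return s,np.array(s['position']),Ro.from_quat([q[1],q[2],q[3],q[0]])
def Rdown(yaw,flip=1):
    # tool x down, tool y along machine +-y turned by yaw (ccw seen from above)
    a=P[2]+yaw; y=flip*np.array([-np.sin(a),np.cos(a),0]); x=np.array([0,0,-1.]); return Ro.from_matrix(np.c_[x,y,np.cross(x,y)])
def rows(p0,R0,p1,R1,n):
    rv=(R0.inv()*R1).as_rotvec(); out=[]
    pc,Rc=p0,R0
    for i in range(1,n+1):
        pn=p0+(p1-p0)*i/n; Rn=R0*Ro.from_rotvec(rv*i/n)
        out.append((np.round(Rc.inv().apply(pn-pc),4).tolist(),np.round(np.degrees((Rc.inv()*Rn).as_rotvec()),2).tolist())); pc,Rc=pn,Rn
    for o in out: print(o)
def tip(p,th,X): return C(p,[X],th)[0]
E
python3 - <<'E'
from plan import *
s,p,R=st(); print(R.as_matrix().round(3)); 
for f in (1,-1):
    print(np.degrees((R.inv()*Rdown(0,f)).as_rotvec()).round(1))
c=tip(P,.70,(-.05,-.16,.005)); print(c)
f=1 if abs((R.inv()*Rdown(0,1)).as_rotvec()[0])<1.57 else -1
tgt=c+[0,0,.173+.04]; print(f,tgt)
p1=np.array([p[0]+.05,p[1]-.1,.5])
rows(p,R,p+[0,0,.09],R,2)
rows(p+[0,0,.09],R,np.r_[tgt[:2],p[2]+.09],Rdown(0,f),14)
E
```

```text
[[-0.001  0.449  0.893]
 [-0.001  0.893 -0.449]
 [-1.    -0.001 -0.   ]]
[-17.2  -0.    0.1]
[1.628e+02 1.000e-01 0.000e+00]
[ 0.47142721 -0.0635425   0.25889904]
1 [ 0.47142721 -0.0635425   0.47189904]
([-0.045, -0.0001, -0.0], [0.0, 0.0, 0.0])
([-0.045, -0.0001, -0.0], [0.0, 0.0, 0.0])
([0.0, -0.03, 0.0321], [-1.23, -0.0, 0.01])
([0.0, -0.0307, 0.0315], [-1.23, -0.0, 0.01])
([0.0, -0.0313, 0.0308], [-1.23, -0.0, 0.01])
([0.0, -0.032, 0.0301], [-1.23, -0.0, 0.01])
([0.0, -0.0326, 0.0294], [-1.23, -0.0, 0.01])
([0.0, -0.0333, 0.0287], [-1.23, -0.0, 0.01])
([0.0, -0.0339, 0.028], [-1.23, -0.0, 0.01])
([0.0, -0.0345, 0.0273], [-1.23, -0.0, 0.01])
([0.0, -0.035, 0.0265], [-1.23, -0.0, 0.01])
([0.0, -0.0356, 0.0258], [-1.23, -0.0, 0.01])
([0.0, -0.0361, 0.025], [-1.23, -0.0, 0.01])
([0.0, -0.0367, 0.0242], [-1.23, -0.0, 0.01])
([0.0, -0.0372, 0.0234], [-1.23, -0.0, 0.01])
([0.0, -0.0377, 0.0226], [-1.23, -0.0, 0.01])
```

Call:
arm_command([
  {"dp": [-0.045, 0, 0], "turn": [0, 0, 0], "grip": -1},
  {"dp": [-0.045, 0, 0], "turn": [0, 0, 0], "grip": -1},
  {"dp": [0, -0.03, 0.032], "turn": [-1.23, 0, 0], "grip": -1},
  {"dp": [0, -0.0307, 0.0315], "turn": [-1.23, 0, 0], "grip": -1},
  {"dp": [0, -0.0313, 0.0308], "turn": [-1.23, 0, 0], "grip": -1},
  {"dp": [0, -0.032, 0.03], "turn": [-1.23, 0, 0], "grip": -1},
  {"dp": [0, -0.0326, 0.0294], "turn": [-1.23, 0, 0], "grip": -1},
  {"dp": [0, -0.0333, 0.0287], "turn": [-1.23, 0, 0], "grip": -1},
], grip_force=20)

```text
clock: 0.95
position: [0.3494, 0.2649, 0.4945]
ee_rot: [0.697, 0.118, 0.697, -0.118]
contact_force: [0.0, -0.3, 0.4]
width: 0.0
```

Call:
arm_command([
  {"dp": [0, -0.034, 0.028], "turn": [-1.23, 0, 0], "grip": -1},
  {"dp": [0, -0.0345, 0.0273], "turn": [-1.23, 0, 0], "grip": -1},
  {"dp": [0, -0.035, 0.0265], "turn": [-1.23, 0, 0], "grip": -1},
  {"dp": [0, -0.0356, 0.0258], "turn": [-1.23, 0, 0], "grip": -1},
  {"dp": [0, -0.036, 0.025], "turn": [-1.23, 0, 0], "grip": -1},
  {"dp": [0, -0.0367, 0.0242], "turn": [-1.23, 0, 0], "grip": -1},
  {"dp": [0, -0.0372, 0.0234], "turn": [-1.23, 0, 0], "grip": -1},
  {"dp": [0, -0.0377, 0.0226], "turn": [-1.23, 0, 0], "grip": -1},
])

```text
clock: 1.75
position: [0.4713, -0.0652, 0.4945]
ee_rot: [0.705, 0.058, 0.705, -0.058]
contact_force: [0.6, -0.3, 0.3]
width: 0.0001
```

```bash
python3 - <<'E'
from plan import *
s,p,R=st(); print(p)
print((Rdown(0).inv()*R).as_rotvec())
w=manip.get_image('wrist'); cv2.imwrite('pics/w1.png',w[:,:,::-1])
a=manip.get_image('scene'); crop(a[:,:,::-1],150,95,350,245,4,'pics/s1.png')
cw=manip.calibration('wrist')
print(project(cw,C(P,[(0,-.13,.039),(-.09,-.178,.005),(.09,-.178,.005)],.70)))
# arc of contact points, steps in tool frame
Rt=Rdown(0); prev=p.copy()
for th in [.7,.6,.5,.4,.3,.2,.1,.0]:
    c=tip(P,th,(-.05,-.16,.005)); t=c+[0,0,.173]; print(th,t.round(4),R.inv().apply(t-prev).round(4)); prev=t
E
```

```text
[ 0.47129638 -0.06515687  0.4945464 ]
[-5.43453974e-04  3.92132576e-05  3.56891917e-04]
[[324.72665057 280.28203956]
 [233.06806737 147.05265108]
 [238.05248095 391.14224634]]
0.7 [ 0.4714 -0.0635  0.4319] [ 0.0626  0.0016 -0.0001]
0.6 [ 0.4698 -0.0735  0.4195] [ 0.0124 -0.0101 -0.    ]
0.5 [ 0.4683 -0.0821  0.4061] [ 0.0134 -0.0088 -0.    ]
0.4 [ 0.4671 -0.0895  0.3919] [ 0.0142 -0.0074 -0.    ]
0.3 [ 0.4661 -0.0953  0.3771] [ 0.0149 -0.006  -0.    ]
0.2 [ 0.4654 -0.0997  0.3617] [ 0.0154 -0.0044 -0.    ]
0.1 [ 0.4649 -0.1026  0.3459] [ 0.0157 -0.0029 -0.    ]
0.0 [ 0.4647 -0.1038  0.33  ] [ 0.0159 -0.0013 -0.    ]
```

View pics/w1.png

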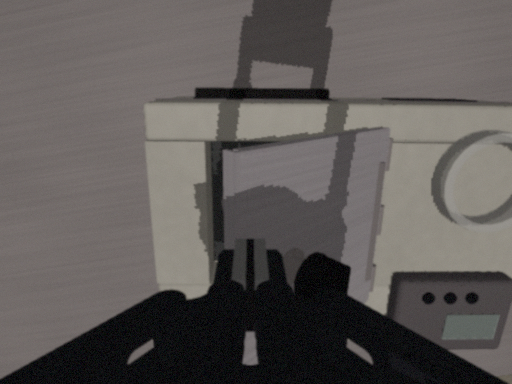

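View pics/s1.png

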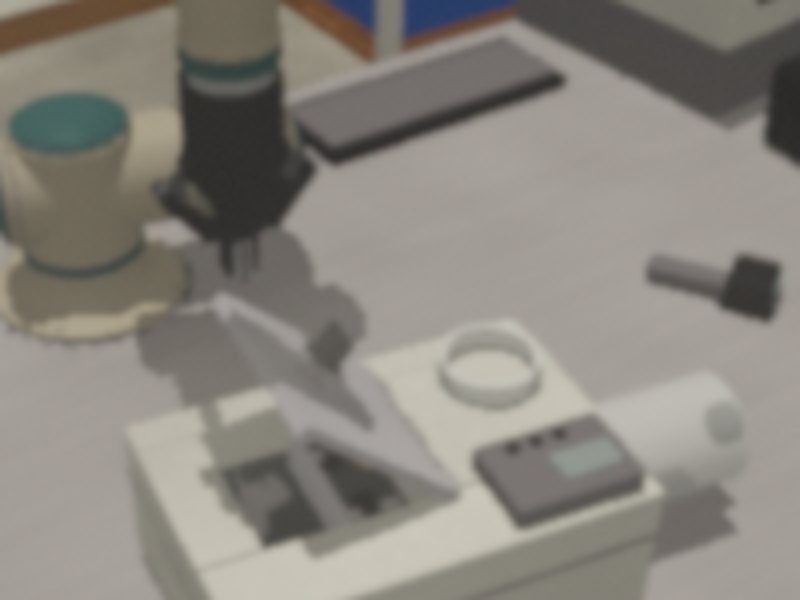

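The wrist view shows the cover's front free corner at (233,150), where the model predicts (233,147). The closed fingers are above the panel and the wing is to their right at (322,280). The fit holds, so I'll descend and push along the arc.

Call:
arm_command([
  {"dp": [0.03, 0.0008, 0], "turn": [0, 0, 0], "grip": -1},
  {"dp": [0.02, 0.0008, 0], "turn": [0, 0, 0], "grip": -1},
  {"dp": [0.008, 0, 0], "turn": [0, 0, 0], "grip": -1},
  {"dp": [0.006, 0, 0], "turn": [0, 0, 0], "grip": -1},
  {"dp": [0.0062, -0.005, 0], "turn": [0, 0, 0], "grip": -1},
  {"dp": [0.0062, -0.005, 0], "turn": [0, 0, 0], "grip": -1},
  {"dp": [0.0067, -0.0044, 0], "turn": [0, 0, 0], "grip": -1},
  {"dp": [0.0067, -0.0044, 0], "turn": [0, 0, 0], "grip": -1},
])

```text
clock: 2.65
position: [0.4684, -0.0807, 0.4047]
ee_rot: [0.705, 0.058, 0.704, -0.058]
contact_force: [0.8, 0.1, 0.4]
width: 0.0
```

Call:
arm_command([
  {"dp": [0.0071, -0.0037, 0], "turn": [0, 0, 0], "grip": -1},
  {"dp": [0.0071, -0.0037, 0], "turn": [0, 0, 0], "grip": -1},
  {"dp": [0.0075, -0.003, 0], "turn": [0, 0, 0], "grip": -1},
  {"dp": [0.0075, -0.003, 0], "turn": [0, 0, 0], "grip": -1},
])

```text
clock: 3.05
position: [0.4661, -0.0938, 0.375]
ee_rot: [0.705, 0.058, 0.705, -0.058]
contact_force: [-0.0, -0.1, 0.0]
width: 0.0001
```

```bash
python3 - <<'E'
from plan import *
s,p,R=st(); print(p,s['contact_force'],s['moment'])
a=manip.get_image('scene'); crop(a[:,:,::-1],150,95,350,245,4,'pics/s2.png')
E
```

```text
[ 0.46609729 -0.09379801  0.37502848] [-0.03137677 -0.13562458  0.00696474] [ 0.07775581 -0.05712162 -0.02200684]
```

View pics/s2.png

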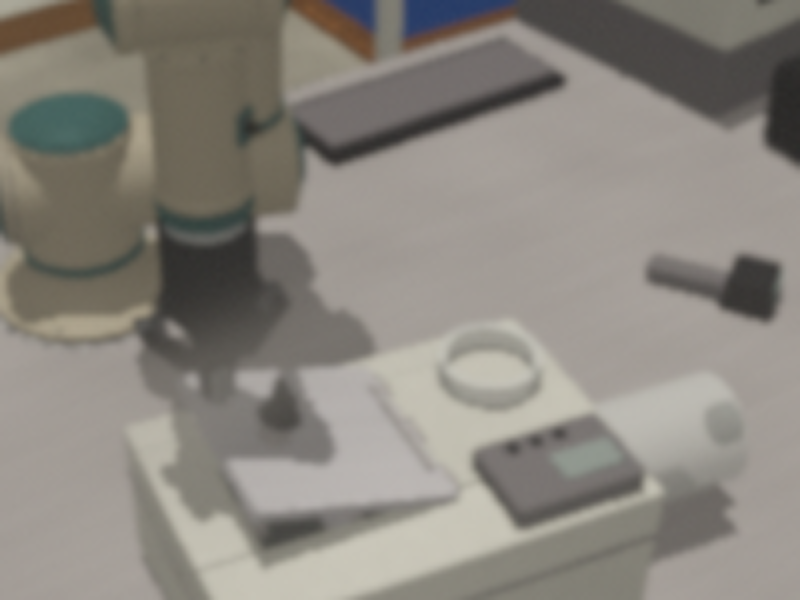

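The cover follows the fingers and is at about 0.3 rad (free edge near (235,480) in the crop). I'll carry on and watch the force.

Call:
arm_command([
  {"dp": [0.0077, -0.0024, 0], "turn": [0, 0, 0], "grip": -1},
  {"dp": [0.0077, -0.0022, 0], "turn": [0, 0, 0], "grip": -1},
  {"dp": [0.0078, -0.0016, 0], "turn": [0, 0, 0], "grip": -1},
  {"dp": [0.0078, -0.0014, 0], "turn": [0, 0, 0], "grip": -1},
  {"dp": [0.005, -0.0006, 0], "turn": [0, 0, 0], "grip": -1},
  {"dp": [0.004, -0.0004, 0], "turn": [0, 0, 0], "grip": -1},
])

```text
clock: 3.7
position: [0.4646, -0.102, 0.3351]
ee_rot: [0.704, 0.058, 0.705, -0.058]
contact_force: [-0.2, 0.3, 0.3]
width: 0.0002
```

Call:
arm_command([
  {"dp": [0.002, 0, 0], "turn": [0, 0, 0], "grip": -1},
])

```text
clock: 3.8
position: [0.4647, -0.102, 0.3332]
ee_rot: [0.705, 0.058, 0.705, -0.058]
contact_force: [-0.6, -1.0, -0.5]
width: 0.0001
```

Call:
arm_command([
  {"dp": [0.0015, 0, 0], "turn": [0, 0, 0], "grip": -1},
])

```text
clock: 3.9
position: [0.4648, -0.1019, 0.3321]
ee_rot: [0.705, 0.058, 0.705, -0.058]
contact_force: [-0.1, 0.7, -0.5]
width: 0.0001
```

Call:
arm_command([
  {"dp": [0.001, 0, 0], "turn": [0, 0, 0], "grip": -1},
  {"dp": [0.001, 0, 0], "turn": [0, 0, 0], "grip": -1},
])

```text
clock: 4.1
position: [0.4649, -0.1019, 0.3304]
ee_rot: [0.705, 0.058, 0.705, -0.058]
contact_force: [-0.4, -0.1, 7.4]
width: -0.0001
```

Call:
arm_command([
  {"dp": [0.001, 0, 0], "turn": [0, 0, 0], "grip": -1},
])

```text
clock: 4.2
position: [0.4648, -0.102, 0.3303]
ee_rot: [0.705, 0.058, 0.704, -0.058]
contact_force: [-2.9, 0.9, 12.7]
width: -0.0002
```

The cover seated: force jumped at tip height 0.157, the shut height. Next I'll lift off and look.

Call:
arm_command([
  {"dp": [-0.01, 0, 0], "turn": [0, 0, 0], "grip": -1},
  {"dp": [-0.04, 0, 0], "turn": [0, 0, 0], "grip": -1},
  {"dp": [-0.045, 0, 0], "turn": [0, 0, 0], "grip": 1},
  {"dp": [-0.025, 0, 0], "turn": [0, 0, 0], "grip": 1},
  {"dp": [0, 0, 0], "turn": [0, 0, 0], "grip": 1},
])

```text
clock: 4.7
position: [0.4656, -0.1022, 0.4539]
ee_rot: [0.708, 0.057, 0.701, -0.059]
contact_force: [0.2, -0.2, -0.1]
width: 0.043
```

```bash
python3 - <<'E'
from plan import *
s,p,R=st(); print(p,s['contact_force'],s['qpos'])
cw=manip.calibration('wrist')
w=manip.get_image('wrist'); cv2.imwrite('pics/w2.png',w[:,:,::-1])
a=manip.get_image('scene'); crop(a[:,:,::-1],150,95,350,245,4,'pics/s3.png')
c=tip(P,0,(0,-.13,.005))
pts=[c+[0,0,.046],c+[0,0,.022],tip(P,0,(.09,-.178,.005)),tip(P,0,(-.09,-.178,.005))]
print(project(cw,pts))
E
```

```text
[ 0.46559775 -0.10223738  0.45393846] [ 0.20180786 -0.15651369 -0.05922773] [-3.62304225e-01  9.72301318e-02  1.61338566e+00  1.12861858e-04
  1.42100285e+00 -1.76793277e+00]
[[289.35141199 261.93018826]
 [286.08608164 246.50778086]
 [229.16244546 321.74146301]
 [224.90628312 128.05084732]]
```

View pics/w2.png

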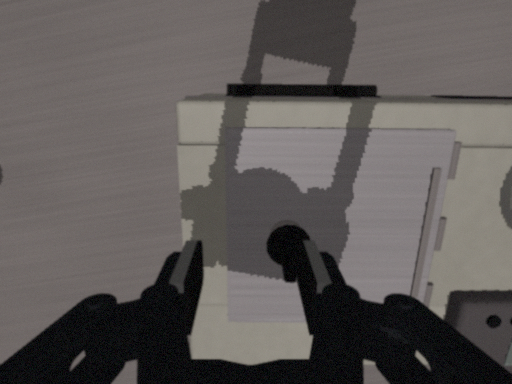

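View pics/s3.png

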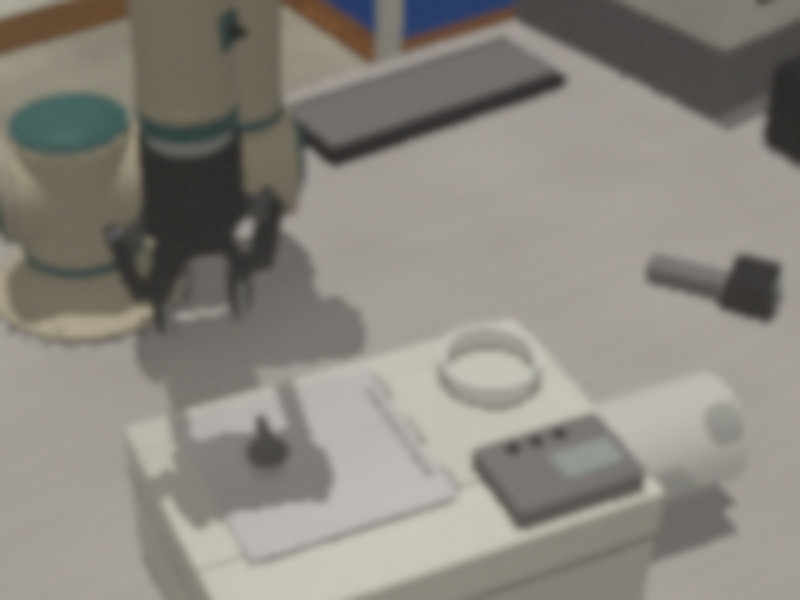

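The wrist view confirms the cover is shut: its free corners are at (229,320) and (226,128), predicted (229,322) and (225,128). I'll enlarge the wing for its angle.

```bash
python3 - <<'E'
from h import *
i=cv2.imread('pics/w2.png'); i=cv2.convertScaleAbs(i,alpha=3,beta=0)
crop(i,240,205,340,295,7,'pics/w2c.png')
from plan import *
cw=manip.calibration('wrist'); c=tip(P,0,(0,-.13,.005))
for a in [0,.2,.4]:
  e=[]
  for X in (.018,-.018):
    for z in (.046,):
      v=M(P,[(X*np.cos(a),-X*np.sin(a),0)])[0]-[P[0],P[1],0]
      e.append(c+v+[0,0,z])
  print(a,((project(cw,e)-[240,205])*7).round())
E
```

```text
0 [[337. 599.]
 [350. 289.]]
0.2 [[303. 597.]
 [386. 292.]]
0.4 [[271. 588.]
 [420. 302.]]
```

View pics/w2c.png

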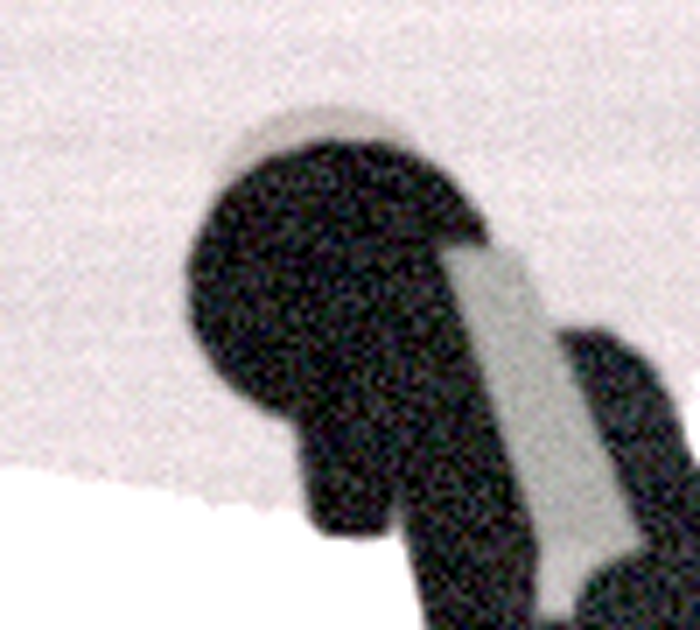

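```bash
python3 - <<'E'
from plan import *
s,p,R=st(); print(p,s['qpos'][5])
c=tip(P,0,(0,-.13,.005)); print(c)
rows(p,R,np.array([c[0],c[1],.425]),Rdown(0),3)
E
```

```text
[ 0.46458534 -0.10187183  0.44977855] -1.7679815000770351
[ 0.51895921 -0.08247268  0.157     ]
([0.0083, 0.0094, 0.0168], [0.0, 0.03, 0.0])
([0.0083, 0.0094, 0.0168], [0.0, 0.03, 0.0])
([0.0083, 0.0094, 0.0168], [0.0, 0.03, 0.0])
```

Call:
arm_command([
  {"dp": [0.0083, 0.0094, 0.0168], "turn": [0, 0, 0], "grip": 1},
  {"dp": [0.0083, 0.0094, 0.0168], "turn": [0, 0, 0], "grip": 1},
  {"dp": [0.0083, 0.0094, 0.0168], "turn": [0, 0, 0], "grip": 1},
  {"dp": [0, 0, 0], "turn": [0, 0, 0], "grip": 1},
  {"dp": [0, 0, 0], "turn": [0, 0, 0], "grip": 1},
])

```text
clock: 5.3
position: [0.5199, -0.0819, 0.4223]
ee_rot: [0.703, 0.058, 0.706, -0.058]
contact_force: [-1.1, 1.2, -0.7]
width: 0.0854
```

```bash
python3 - <<'E'
from plan import *
s,p,R=st(); print(p,s['qpos'],s['width'])
cw=manip.calibration('wrist')
w=manip.get_image('wrist'); i=cv2.convertScaleAbs(w[:,:,::-1],alpha=3); cv2.imwrite('pics/w3.png',i)
crop(i,200,190,320,280,6.5,'pics/w3c.png')
c=tip(P,0,(0,-.13,.005))
f=lambda X:((project(cw,X)-[200,190])*6.5).round()
print('flange top',f([c+[0,0,.022]]), 'top',f([c+[0,0,.046]]))
for a in [0,.2,.4]:
  e=[]
  for X in (.018,-.018):
      v=M(P,[(X*np.cos(a),-X*np.sin(a),0)])[0]-[P[0],P[1],0]
      e.append(c+v+[0,0,.046])
  print(a,f(e))
E
```

```text
[ 0.51985053 -0.0819452   0.42230542] [-2.88574110e-01  1.93686012e-01  1.57328465e+00 -7.92008874e-05
  1.37869042e+00 -1.69538227e+00] 0.08535172056137125
flange top [[316.  98.]] top [[315. 187.]]
0 [[315. 365.]
 [316.  -1.]]
0.2 [[277. 362.]
 [356.   3.]]
0.4 [[240. 352.]
 [394.  14.]]
```

View pics/w3c.png

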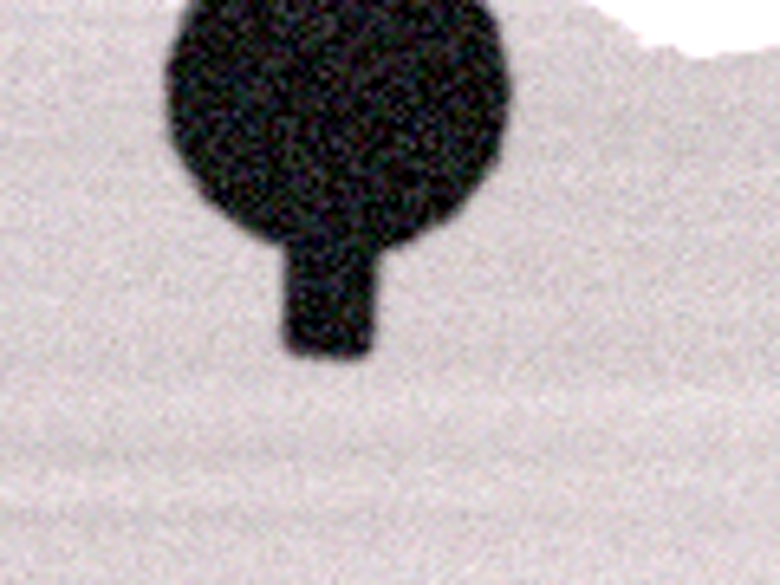

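```bash
python3 - <<'E'
from plan import *
s,p,R=st(); cw=manip.calibration('wrist')
print(project(cw,[p+R.apply([.173,0,0]),p+R.apply([.173,0.01,0]),p+R.apply([.173,0,.011]),p+R.apply([.173,0,-.011])]))
i=cv2.convertScaleAbs(cv2.imread('pics/w1.png'),alpha=3); crop(i,200,220,300,290,7,'pics/w1c.png')
E
```

```text
[[249.76880746 256.52306209]
 [271.27040258 256.52483913]
 [249.75612053 277.20882336]
 [249.78205348 234.91915652]]
```

View pics/w1c.png

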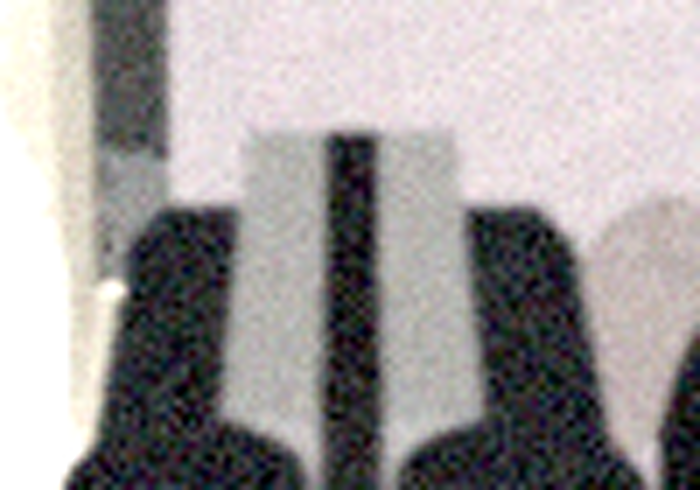

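View pics/w3.png

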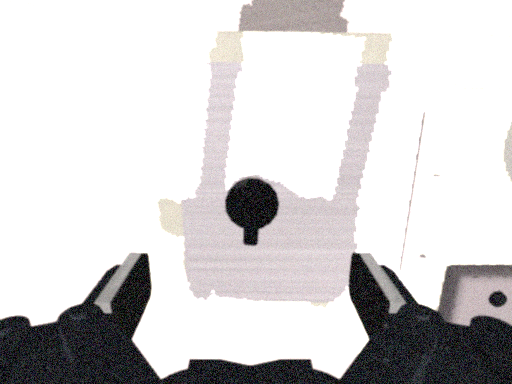

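The wing is at (252,203), its blade end at (251,243). That is about 1.6 mm to the +y side of the tool axis and turned about 0.05 rad clockwise. I'll correct for both, descend and grasp.

Call:
arm_command([
  {"dp": [0.02, 0.0016, -0.001], "turn": [3, 0, 0], "grip": 1},
  {"dp": [0.025, 0, 0], "turn": [0, 0, 0], "grip": 0.2},
  {"dp": [0.015, 0, 0], "turn": [0, 0, 0], "grip": -0.2},
  {"dp": [0.0073, 0, 0], "turn": [0, 0, 0], "grip": -0.4},
  {"dp": [0, 0, 0], "turn": [0, 0, 0], "grip": -0.4},
], grip_force=35)

```text
clock: 5.85
position: [0.5179, -0.0808, 0.3564]
ee_rot: [0.702, 0.077, 0.704, -0.077]
contact_force: [-0.7, -0.0, -0.1]
width: 0.0278
```

```bash
python3 - <<'E'
from plan import *
s,p,R=st(); print(p,s['contact_force'],s['width'])
w=manip.get_image('wrist'); i=cv2.convertScaleAbs(w[:,:,::-1],alpha=3); crop(i,150,130,350,280,4,'pics/w4.png')
E
```

```text
[ 0.51791674 -0.08075459  0.35637253] [-0.65687249 -0.00188822 -0.07605514] 0.02778939905307813
```

View pics/w4.png

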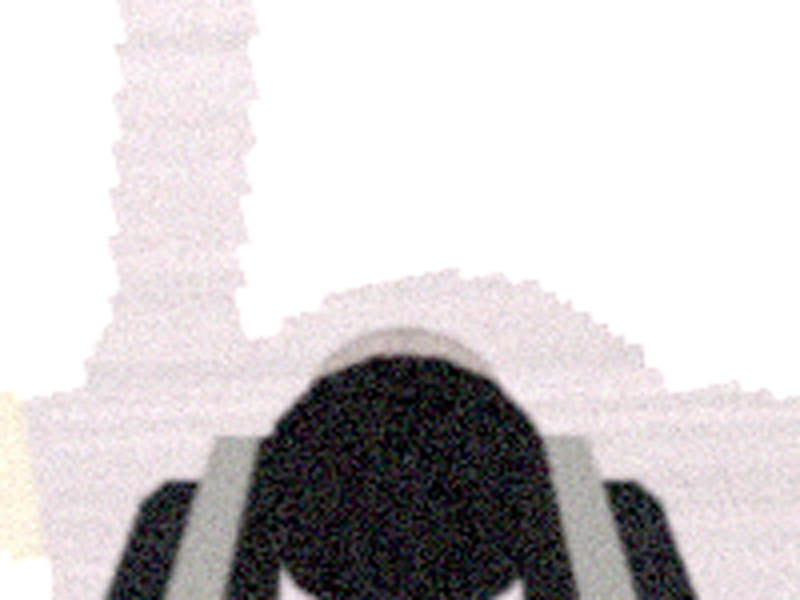

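The fingers straddle the wing (flange centre at crop x 408, finger middle about 402) and stay clear of the flange, so I'll close.

Call:
arm_command([
  {"dp": [0.001, 0.0005, 0], "turn": [0, 0, 0], "grip": -0.7},
  {"dp": [0, 0, 0], "turn": [0, 0, 0], "grip": -1},
  {"dp": [0, 0, 0], "turn": [0, 0, 0], "grip": -1},
  {"dp": [0, 0, 0], "turn": [0, 0, 0], "grip": -1},
], grip_force=35)

```text
clock: 6.3
position: [0.5188, -0.0804, 0.357]
ee_rot: [0.704, 0.077, 0.702, -0.077]
contact_force: [0.3, -0.6, 4.6]
width: 0.0079
```

```bash
python3 - <<'E'
from plan import *
s,p,R=st(); print(p,s['contact_force'],s['moment'],s['width'])
print(np.degrees((Rdown(0).inv()*R).as_rotvec()))
w=manip.get_image('wrist'); i=cv2.convertScaleAbs(w[:,:,::-1],alpha=3); crop(i,150,130,350,280,4,'pics/w5.png')
E
```

```text
[ 0.51879232 -0.08039205  0.35701977] [ 0.34668132 -0.5789469   4.56207734] [-0.02263887  0.03808231  0.02554477] 0.007891972969779755
[ 2.9913054  -0.12719348 -0.02246141]
```

View pics/w5.png

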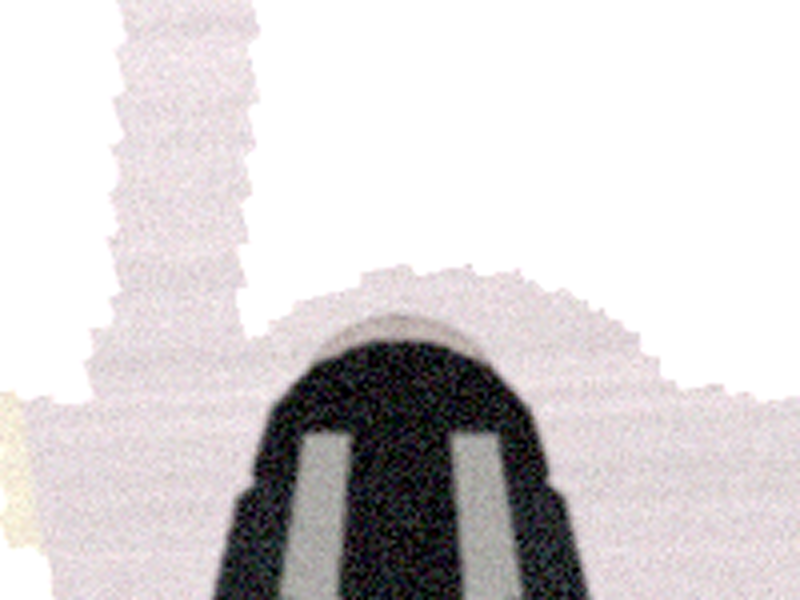

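Gripped (7.9 mm opening, blade held squarely). I'll turn clockwise to about +0.27 rad, then push lightly until the pin lands on the plate.

Call:
arm_command([
  {"dp": [0, 0, 0], "turn": [4, 0, 0], "grip": -1},
  {"dp": [0, 0, 0], "turn": [4, 0, 0], "grip": -1},
  {"dp": [0, 0, 0], "turn": [4.5, 0, 0], "grip": -1},
  {"dp": [0.001, 0, 0], "turn": [0, 0, 0], "grip": -1},
])

```text
clock: 6.75
position: [0.5188, -0.0804, 0.356]
ee_rot: [0.691, 0.153, 0.69, -0.153]
contact_force: [0.2, -0.9, 5.9]
width: 0.0083
```

Call:
arm_command([
  {"dp": [0.001, 0, 0], "turn": [0, 0, 0], "grip": -1},
])

```text
clock: 6.85
position: [0.5188, -0.0804, 0.3549]
ee_rot: [0.691, 0.153, 0.69, -0.153]
contact_force: [0.5, -0.5, 5.1]
width: 0.0077
```

Call:
arm_command([
  {"dp": [0.001, 0, 0], "turn": [0, 0, 0], "grip": -1},
])

```text
clock: 6.95
position: [0.5188, -0.0804, 0.3545]
ee_rot: [0.691, 0.152, 0.69, -0.153]
contact_force: [-1.8, -1.4, 13.7]
width: 0.0081
```

The pin is on the plate (force jumped to 13.7 N). I'll ease off a little and turn back in small steps.

Call:
arm_command([
  {"dp": [-0.0003, 0, 0], "turn": [-1.5, 0, 0], "grip": -1},
  {"dp": [0, 0, 0], "turn": [-1.5, 0, 0], "grip": -1},
])

```text
clock: 7.15
position: [0.5188, -0.0804, 0.3546]
ee_rot: [0.695, 0.134, 0.693, -0.134]
contact_force: [-0.6, 0.2, 7.4]
width: 0.0084
```

Call:
arm_command([
  {"dp": [0, 0, 0], "turn": [-1.5, 0, 0], "grip": -1},
  {"dp": [0, 0, 0], "turn": [-1.5, 0, 0], "grip": -1},
])

```text
clock: 7.35
position: [0.5188, -0.0804, 0.3546]
ee_rot: [0.698, 0.116, 0.697, -0.116]
contact_force: [-1.2, -0.5, 8.4]
width: 0.0086
```

Call:
arm_command([
  {"dp": [0, 0, 0], "turn": [-1.5, 0, 0], "grip": -1},
  {"dp": [0, 0, 0], "turn": [-1.5, 0, 0], "grip": -1},
])

```text
clock: 7.55
position: [0.5188, -0.0804, 0.3546]
ee_rot: [0.701, 0.097, 0.699, -0.098]
contact_force: [-0.8, -0.4, 7.8]
width: 0.0084
```

Call:
arm_command([
  {"dp": [0.0005, 0, 0], "turn": [0, 0, 0], "grip": -1},
  {"dp": [0, 0, 0], "turn": [0, 0, 0], "grip": -1},
])

```text
clock: 7.75
position: [0.5188, -0.0803, 0.3546]
ee_rot: [0.701, 0.098, 0.699, -0.098]
contact_force: [-1.8, -0.4, 10.9]
width: 0.0079
```

Call:
arm_command([
  {"dp": [0, 0, 0], "turn": [-1.5, 0, 0], "grip": -1},
])

```text
clock: 7.85
position: [0.5188, -0.0804, 0.3546]
ee_rot: [0.703, 0.088, 0.701, -0.089]
contact_force: [-1.3, -0.6, 10.3]
width: 0.0082
```

Call:
arm_command([
  {"dp": [0, 0, 0], "turn": [-1.5, 0, 0], "grip": -1},
])

```text
clock: 7.95
position: [0.5188, -0.0803, 0.3545]
ee_rot: [0.704, 0.079, 0.702, -0.079]
contact_force: [-0.7, -0.1, 9.3]
width: 0.008
```

Call:
arm_command([
  {"dp": [0, 0, 0], "turn": [-1.5, 0, 0], "grip": -1},
])

```text
clock: 8.05
position: [0.5188, -0.0803, 0.3545]
ee_rot: [0.705, 0.07, 0.703, -0.07]
contact_force: [-1.4, -1.1, 9.2]
width: 0.0081
```

Call:
arm_command([
  {"dp": [0.0002, 0, 0], "turn": [-1.5, 0, 0], "grip": -1},
])

```text
clock: 8.15
position: [0.5188, -0.0804, 0.3545]
ee_rot: [0.705, 0.061, 0.703, -0.061]
contact_force: [-1.8, -0.6, 12.0]
width: 0.0082
```

Call:
arm_command([
  {"dp": [0, 0, 0], "turn": [-1.5, 0, 0], "grip": -1},
])

```text
clock: 8.25
position: [0.5187, -0.0804, 0.3544]
ee_rot: [0.706, 0.051, 0.704, -0.052]
contact_force: [-1.7, -0.9, 9.9]
width: 0.0083
```

Call:
arm_command([
  {"dp": [0, 0, 0], "turn": [-1.5, 0, 0], "grip": -1},
])

```text
clock: 8.35
position: [0.5187, -0.0804, 0.3544]
ee_rot: [0.707, 0.042, 0.705, -0.043]
contact_force: [-1.7, -0.5, 9.3]
width: 0.0083
```

Call:
arm_command([
  {"dp": [0, 0, 0], "turn": [-1.5, 0, 0], "grip": -1},
])

```text
clock: 8.45
position: [0.5187, -0.0804, 0.3543]
ee_rot: [0.707, 0.033, 0.705, -0.033]
contact_force: [-1.3, -0.3, 8.3]
width: 0.0083
```

Call:
arm_command([
  {"dp": [0.0005, 0, 0], "turn": [0, 0, 0], "grip": -1},
])

```text
clock: 8.55
position: [0.5188, -0.0804, 0.354]
ee_rot: [0.707, 0.033, 0.705, -0.034]
contact_force: [-2.3, -0.2, 11.7]
width: 0.0079
```

Call:
arm_command([
  {"dp": [0.0, 0, 0], "turn": [-1.5, 0, 0], "grip": -1},
])

```text
clock: 8.65
position: [0.5187, -0.0804, 0.3538]
ee_rot: [0.708, 0.024, 0.706, -0.024]
contact_force: [0.4, -0.7, 7.1]
width: 0.008
```

Call:
arm_command([
  {"dp": [0, 0, 0], "turn": [-1.5, 0, 0], "grip": -1},
])

```text
clock: 8.75
position: [0.5188, -0.0804, 0.3535]
ee_rot: [0.708, 0.014, 0.706, -0.015]
contact_force: [0.1, -0.6, 7.7]
width: 0.0083
```

Call:
arm_command([
  {"dp": [0, 0, 0], "turn": [-1.5, 0, 0], "grip": -1},
])

```text
clock: 8.85
position: [0.5188, -0.0804, 0.3533]
ee_rot: [0.708, 0.005, 0.706, -0.006]
contact_force: [-1.2, -1.3, 5.9]
width: 0.0079
```

Call:
arm_command([
  {"dp": [0.001, 0, 0], "turn": [0, 0, 0], "grip": -1},
])

```text
clock: 8.95
position: [0.5188, -0.0804, 0.3524]
ee_rot: [0.708, 0.005, 0.706, -0.006]
contact_force: [-0.3, -0.5, 7.1]
width: 0.0083
```

Call:
arm_command([
  {"dp": [0.001, 0, 0], "turn": [0, 0, 0], "grip": -1},
])

```text
clock: 9.05
position: [0.5188, -0.0804, 0.3514]
ee_rot: [0.708, 0.005, 0.706, -0.006]
contact_force: [-1.5, -0.4, 7.3]
width: 0.0083
```

Call:
arm_command([
  {"dp": [0.001, 0, 0], "turn": [0, 0, 0], "grip": -1},
  {"dp": [0.001, 0, 0], "turn": [0, 0, 0], "grip": -1},
])

```text
clock: 9.25
position: [0.5188, -0.0804, 0.3495]
ee_rot: [0.708, 0.005, 0.706, -0.006]
contact_force: [-1.2, -0.3, 8.8]
width: 0.0085
```

Call:
arm_command([
  {"dp": [0.001, 0, 0], "turn": [0, 0, 0], "grip": -1},
])

```text
clock: 9.35
position: [0.5188, -0.0804, 0.3485]
ee_rot: [0.708, 0.005, 0.706, -0.006]
contact_force: [-0.8, -0.3, 9.2]
width: 0.008
```

Call:
arm_command([
  {"dp": [0.001, 0, 0], "turn": [0, 0, 0], "grip": -1},
])

```text
clock: 9.45
position: [0.5188, -0.0804, 0.3476]
ee_rot: [0.708, 0.005, 0.706, -0.006]
contact_force: [-1.1, -0.3, 10.5]
width: 0.0081
```

Call:
arm_command([
  {"dp": [0.001, 0, 0], "turn": [0, 0, 0], "grip": -1},
])

```text
clock: 9.55
position: [0.5188, -0.0804, 0.3467]
ee_rot: [0.708, 0.005, 0.706, -0.006]
contact_force: [-1.5, -1.3, 9.0]
width: 0.0079
```

Call:
arm_command([
  {"dp": [0.001, 0, 0], "turn": [0, 0, 0], "grip": -1},
])

```text
clock: 9.65
position: [0.5188, -0.0803, 0.3458]
ee_rot: [0.708, 0.005, 0.706, -0.006]
contact_force: [-0.7, -0.7, 9.8]
width: 0.0082
```

Call:
arm_command([
  {"dp": [0.001, 0, 0], "turn": [0, 0, 0], "grip": -1},
])

```text
clock: 9.75
position: [0.5188, -0.0804, 0.3454]
ee_rot: [0.708, 0.005, 0.706, -0.006]
contact_force: [-2.7, 0.6, 18.6]
width: 0.0076
```

Call:
arm_command([
  {"dp": [0.0006, 0, 0], "turn": [0, 0, 0], "grip": -1},
])

```text
clock: 9.85
position: [0.5187, -0.0803, 0.3454]
ee_rot: [0.708, 0.005, 0.706, -0.006]
contact_force: [-4.1, -0.1, 19.3]
width: 0.0084
```

Call:
arm_command([
  {"dp": [0.0006, 0, 0], "turn": [0, 0, 0], "grip": -1},
])

```text
clock: 9.95
position: [0.5187, -0.0803, 0.3453]
ee_rot: [0.708, 0.005, 0.706, -0.006]
contact_force: [-4.4, 0.6, 22.5]
width: 0.008
```

Call:
arm_command([
  {"dp": [0.0005, 0, 0], "turn": [0, 0, 0], "grip": -1},
])

```text
clock: 10.05
position: [0.5187, -0.0803, 0.3453]
ee_rot: [0.708, 0.005, 0.706, -0.006]
contact_force: [-4.7, 0.6, 23.6]
width: 0.0081
```

It bottomed: force rose sharply at z 0.3453. I'll ease the push to just above the spring's share and start turning clockwise.

Call:
arm_command([
  {"dp": [-0.0012, 0, 0], "turn": [0, 0, 0], "grip": -1},
])

```text
clock: 10.15
position: [0.5186, -0.0803, 0.3456]
ee_rot: [0.708, 0.005, 0.706, -0.006]
contact_force: [-1.4, -1.2, 10.5]
width: 0.0079
```

Call:
arm_command([
  {"dp": [0, 0, 0], "turn": [2, 0, 0], "grip": -1},
])

```text
clock: 10.25
position: [0.5187, -0.0803, 0.3454]
ee_rot: [0.708, 0.018, 0.706, -0.019]
contact_force: [-2.9, 0.1, 15.3]
width: 0.0079
```

```bash
python3 - <<'E'
from plan import *
s,p,R=st(); print(p,s['contact_force'].round(1),s['moment'].round(3),s['width'],s['qpos'])
print((Rdown(0).inv()*R).as_rotvec())
E
```

```text
[ 0.51866448 -0.08032453  0.34544481] [-2.9  0.1 15.3] [0.003 0.527 0.065] 0.007909148991186372 [-2.86166833e-01  2.41443969e-01  1.70773971e+00 -2.87022297e-04
  1.18883834e+00 -1.80502237e+00]
[-0.1135556  -0.00346933 -0.00089329]
```

Call:
arm_command([
  {"dp": [0, 0, 0], "turn": [3, 0, 0], "grip": -1},
  {"dp": [0, 0, 0], "turn": [3, 0, 0], "grip": -1},
])

```text
clock: 10.45
position: [0.5187, -0.0803, 0.3454]
ee_rot: [0.706, 0.055, 0.704, -0.056]
contact_force: [-4.0, -0.4, 16.7]
width: 0.0083
```

```bash
cat > q.py <<'E'
from plan import *
s,p,R=st(); print(p.round(4),s['contact_force'].round(1),s['moment'].round(3),round(s['width'],4),'q6',s['qpos'][5].round(3),'wing',(Rdown(0).inv()*R).as_rotvec().round(3))
E
python3 q.py
```

```text
[ 0.5187 -0.0803  0.3454] [-4.  -0.4 16.7] [0.068 0.603 0.048] 0.0083 q6 -1.699 wing [-0.008 -0.003 -0.001]
```

Call:
arm_command([
  {"dp": [0, 0, 0], "turn": [4, 0, 0], "grip": -1},
  {"dp": [0, 0, 0], "turn": [4, 0, 0], "grip": -1},
  {"dp": [0, 0, 0], "turn": [4, 0, 0], "grip": -1},
])

```text
clock: 10.75
position: [0.5187, -0.0803, 0.3455]
ee_rot: [0.696, 0.129, 0.694, -0.13]
contact_force: [-2.6, -0.5, 15.5]
width: 0.0077
```

```bash
python3 q.py
```

```text
[ 0.5187 -0.0803  0.3455] [-2.6 -0.5 15.5] [0.043 0.578 0.045] 0.0077 q6 -1.489 wing [ 0.203 -0.004 -0.   ]
```

Call:
arm_command([
  {"dp": [0, 0, 0], "turn": [5, 0, 0], "grip": -1},
  {"dp": [0, 0, 0], "turn": [5, 0, 0], "grip": -1},
  {"dp": [0, 0, 0], "turn": [5, 0, 0], "grip": -1},
  {"dp": [0, 0, 0], "turn": [5, 0, 0], "grip": -1},
])

```text
clock: 11.15
position: [0.5187, -0.0803, 0.3455]
ee_rot: [0.663, 0.248, 0.661, -0.248]
contact_force: [-3.4, -0.1, 14.8]
width: 0.0079
```

Call:
arm_command([
  {"dp": [0, 0, 0], "turn": [5, 0, 0], "grip": -1},
  {"dp": [0, 0, 0], "turn": [5, 0, 0], "grip": -1},
  {"dp": [0, 0, 0], "turn": [5, 0, 0], "grip": -1},
  {"dp": [0, 0, 0], "turn": [5, 0, 0], "grip": -1},
])

```text
clock: 11.55
position: [0.5187, -0.0803, 0.3455]
ee_rot: [0.61, 0.36, 0.608, -0.359]
contact_force: [-3.4, 0.3, 16.3]
width: 0.0079
```

```bash
python3 q.py
```

```text
[ 0.5187 -0.0803  0.3455] [-3.4  0.3 16.3] [0.065 0.538 0.014] 0.0079 q6 -0.79 wing [ 0.901 -0.004  0.001]
```

Call:
arm_command([
  {"dp": [0, 0, 0], "turn": [5, 0, 0], "grip": -1},
  {"dp": [0, 0, 0], "turn": [5, 0, 0], "grip": -1},
  {"dp": [0, 0, 0], "turn": [5, 0, 0], "grip": -1},
  {"dp": [0, 0, 0], "turn": [4, 0, 0], "grip": -1},
])

```text
clock: 11.95
position: [0.5187, -0.0803, 0.3455]
ee_rot: [0.543, 0.455, 0.54, -0.455]
contact_force: [-2.8, 0.2, 16.8]
width: 0.008
```

```bash
python3 q.py
```

```text
[ 0.5187 -0.0803  0.3455] [-2.8  0.2 16.8] [0.072 0.61  0.025] 0.008 q6 -0.459 wing [ 1.233 -0.004  0.002]
```

Call:
arm_command([
  {"dp": [0, 0, 0], "turn": [4, 0, 0], "grip": -1},
  {"dp": [0, 0, 0], "turn": [4, 0, 0], "grip": -1},
  {"dp": [0, 0, 0], "turn": [2.5, 0, 0], "grip": -1},
])

```text
clock: 12.25
position: [0.5187, -0.0803, 0.3455]
ee_rot: [0.499, 0.503, 0.496, -0.502]
contact_force: [-2.6, 0.5, 16.5]
width: 0.0083
```

```bash
python3 q.py
```

```text
[ 0.5187 -0.0803  0.3455] [-2.6  0.5 16.5] [0.021 0.521 0.006] 0.0083 q6 -0.277 wing [ 1.415 -0.003  0.002]
```

The wing is at about 1.415 rad, a quarter-turn past the slot. I'll ease the push off in steps and let it rise into the detent before letting go.

Call:
arm_command([
  {"dp": [-0.0008, 0, 0], "turn": [0, 0, 0], "grip": -1},
])

```text
clock: 12.35
position: [0.5188, -0.0803, 0.3457]
ee_rot: [0.499, 0.503, 0.497, -0.501]
contact_force: [-1.6, 0.2, 10.6]
width: 0.0084
```

Call:
arm_command([
  {"dp": [-0.0008, 0, 0], "turn": [0, 0, 0], "grip": -1},
])

```text
clock: 12.45
position: [0.5188, -0.0803, 0.3462]
ee_rot: [0.499, 0.502, 0.497, -0.501]
contact_force: [-1.0, -0.2, 9.9]
width: 0.0083
```

Call:
arm_command([
  {"dp": [-0.0006, 0, 0], "turn": [0, 0, 0], "grip": -1},
])

```text
clock: 12.55
position: [0.5188, -0.0803, 0.3467]
ee_rot: [0.499, 0.502, 0.497, -0.501]
contact_force: [-1.5, -0.7, 9.9]
width: 0.0081
```

Call:
arm_command([
  {"dp": [-0.0006, 0, 0], "turn": [0, 0, 0], "grip": -1},
])

```text
clock: 12.65
position: [0.5188, -0.0803, 0.3472]
ee_rot: [0.499, 0.502, 0.497, -0.501]
contact_force: [-0.8, 0.1, 9.9]
width: 0.0084
```

Call:
arm_command([
  {"dp": [-0.0006, 0, 0], "turn": [0, 0, 0], "grip": -1},
])

```text
clock: 12.75
position: [0.5188, -0.0803, 0.3478]
ee_rot: [0.499, 0.502, 0.497, -0.501]
contact_force: [-1.2, -1.6, 9.2]
width: 0.008
```

Call:
arm_command([
  {"dp": [-0.0006, 0, 0], "turn": [0, 0, 0], "grip": -1},
])

```text
clock: 12.85
position: [0.5188, -0.0803, 0.3483]
ee_rot: [0.499, 0.502, 0.497, -0.501]
contact_force: [-1.1, -0.5, 9.7]
width: 0.0081
```

Call:
arm_command([
  {"dp": [-0.0006, 0, 0], "turn": [0, 0, 0], "grip": -1},
])

```text
clock: 12.95
position: [0.5188, -0.0803, 0.3488]
ee_rot: [0.499, 0.502, 0.497, -0.501]
contact_force: [-0.5, 0.4, 8.3]
width: 0.0078
```

Call:
arm_command([
  {"dp": [-0.0006, 0, 0], "turn": [0, 0, 0], "grip": -1},
])

```text
clock: 13.05
position: [0.5188, -0.0803, 0.3493]
ee_rot: [0.499, 0.502, 0.497, -0.501]
contact_force: [-0.4, -0.9, 6.5]
width: 0.0084
```

Call:
arm_command([
  {"dp": [-0.0005, 0, 0], "turn": [0, 0, 0], "grip": -1},
])

```text
clock: 13.15
position: [0.5188, -0.0803, 0.3494]
ee_rot: [0.499, 0.502, 0.497, -0.501]
contact_force: [-0.2, -0.5, 4.6]
width: 0.0083
```

The force is now dropping while the height stays at 0.3494, so the plate is holding the pin. Letting go.

Call:
arm_command([
  {"dp": [-0.0003, 0, 0], "turn": [0, 0, 0], "grip": -1},
  {"dp": [0, 0, 0], "turn": [0, 0, 0], "grip": -0.6},
  {"dp": [0, 0, 0], "turn": [0, 0, 0], "grip": -0.3},
  {"dp": [0, 0, 0], "turn": [0, 0, 0], "grip": -0.1},
  {"dp": [-0.01, 0, 0], "turn": [0, 0, 0], "grip": 0.2},
  {"dp": [-0.03, 0, 0], "turn": [0, 0, 0], "grip": 0.5},
  {"dp": [-0.04, 0, 0], "turn": [0, 0, 0], "grip": 1},
  {"dp": [-0.03, 0, 0], "turn": [0, 0, 0], "grip": 1},
])

```text
clock: 13.95
position: [0.5185, -0.0802, 0.4612]
ee_rot: [0.499, 0.502, 0.497, -0.502]
contact_force: [1.0, -0.4, 0.0]
width: 0.0853
```

Call:
arm_command([
  {"dp": [0, 0, -0.03], "turn": [0, 0, 0], "grip": 1},
  {"dp": [0, 0, 0], "turn": [0, 0, 0], "grip": 1},
  {"dp": [0, 0, 0], "turn": [0, 0, 0], "grip": 1},
])

```text
clock: 14.25
position: [0.5185, -0.0499, 0.459]
ee_rot: [-0.498, -0.502, -0.498, 0.502]
contact_force: [0.7, 0.2, -0.2]
width: 0.0851
```

```bash
python3 - <<'E'
from plan import *
s,p,R=st(); print(p,s['contact_force'],s['width'])
cw=manip.calibration('wrist')
w=manip.get_image('wrist'); i=cv2.convertScaleAbs(w[:,:,::-1],alpha=2.5); cv2.imwrite('pics/w6.png',i)
a=manip.get_image('scene'); crop(a[:,:,::-1],150,95,350,245,4,'pics/s6.png')
c=tip(P,0,(0,-.13,.005))
for a in [1.3,1.42,1.6]:
 for d in (0,.006):
  e=[c+[0,0,.022-d]]
  for X in (.018,-.018):
      v=M(P,[(X*np.cos(a),-X*np.sin(a),0)])[0]-[P[0],P[1],0]
      e.append(c+v+[0,0,.046-d])
  print(a,d,project(cw,e).round(1).tolist())
print(project(cw,C(P,[(x,y,.005) for x in(-.09,.09) for y in (-.178,0)],0)).round(1).tolist())
E
```

```text
[ 0.51849713 -0.04989836  0.45895963] [ 0.71416965  0.15294894 -0.19942846] 0.08514833951099665
1.3 0 [[250.7, 227.4], [253.5, 262.8], [248.0, 217.9]]
1.3 0.006 [[250.7, 224.4], [253.4, 258.8], [248.0, 214.8]]
1.42 0 [[250.7, 227.4], [250.6, 262.9], [251.0, 217.7]]
1.42 0.006 [[250.7, 224.4], [250.6, 258.9], [251.0, 214.6]]
1.6 0 [[250.7, 227.4], [246.2, 262.5], [255.6, 218.1]]
1.6 0.006 [[250.7, 224.4], [246.3, 258.6], [255.5, 215.0]]
[[141.4, 251.8], [157.3, 35.3], [340.0, 280.0], [395.3, 76.5]]
```

View pics/w6.png

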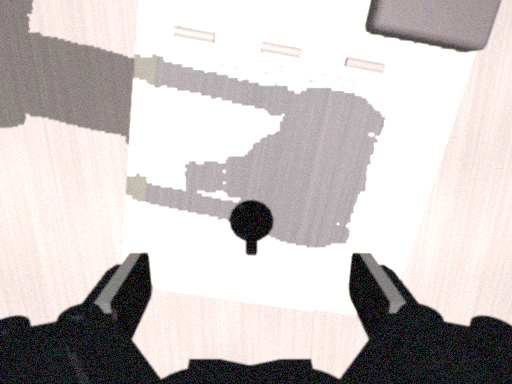

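View pics/s6.png

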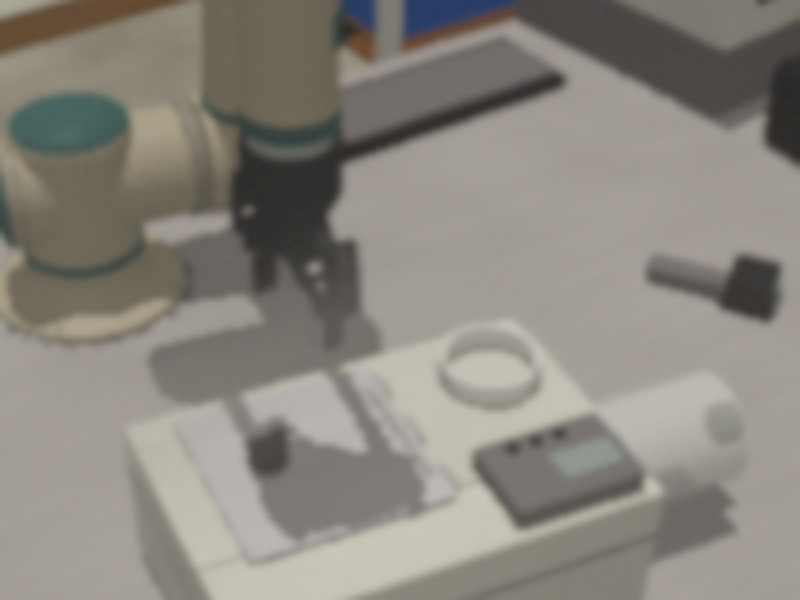

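```bash
python3 - <<'E'
from h import *
a=cv2.imread('pics/s3.png')[380:500,200:340]; b=cv2.imread('pics/s6.png')[380:500,200:340]
cv2.imwrite('pics/cmp.png',cv2.resize(cv2.convertScaleAbs(np.hstack([a,b]),alpha=1.6),None,fx=2.8,fy=2.8))
E
python3 q.py
```

```text
[ 0.5186 -0.0505  0.4583] [-0.8  0.5 -0.7] [ 0.027 -0.003  0.022] 0.0853 q6 -0.222 wing [ 1.414e+00  0.000e+00 -1.000e-03]
```

View pics/cmp.png

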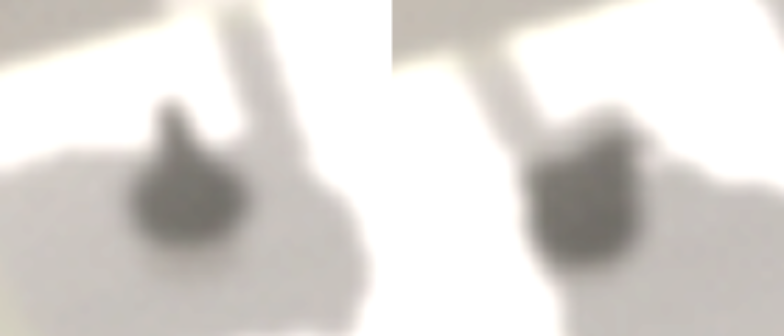

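After release, the wing lies across the hinge (blade end at (251,254) in the wrist view, about 1.42 rad). In the scene picture its flange sits about 2 px, or 6 mm, lower than before. So the fastener is pushed in and held.

```bash
python3 -c "
from rig import manip
print(manip.get_state()['clock']); print(manip.sign_off())"
```

```text
14.35
the job is handed in; nothing more can be done
None
```

The cover is shut and its fastener is locked, and I handed the job in at 14.35 s with the gripper open and clear of the machine.

- **Closing:** I pushed the cover down with the closed fingertips. It seated at tip height 0.157 m, which is where it should be when shut; the last reading was 12.7 N.
- **Finding the slot:** I turned the wing back with a light push, and the pin dropped in at about -0.15 rad.
- **Pushing in:** I pushed until the stud bottomed, with a highest vertical reading of 23.6 N including the spring's share (24.1 N with the side force). I eased off to about 16 N before turning.
- **Locking:** I turned the wing a quarter-turn clockwise to about 1.415 rad with very little torque. Then I eased up until the plate held it and let go.

**Last checks:** The cover looks flat. The wing lies across the hinge at about 1.42 rad and sits about 6 mm lower than before, so it did not spring out. The tool force reads zero within noise. The tape and scanner look unmoved in the last scene picture. The bottle was outside that crop, but the arm never went near it.

**Small disagreement:** The wing was about 2 mm from where I first worked it out, within the camera tolerance, and I corrected for it before grasping.

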